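Build the sieve stack on the shaker, fine to coarse

TASK

Get the sieve shaker ready for the next sample by building the sieve stack on its receiver pan, one part at a time: first the fine blue sieve in the pan, on it the medium yellow one, then the coarse red one, and last the lid with the black knob. Every part must be fully nested in the one below it, level, and let go. Leave the beaker, the petri dish and the vial where they stand.

Things in the scene. Friction and masses are not known exactly. Their poses are not given: they have to be found in the camera images.
- shaker: Sieve shaker: white box 100 x 90 mm with a black top, standing fixed on the worktop, with a small steel receiver pan (56 mm outside, 50 mm inside diameter, open above) built in upright at its centre. Origin: centre of its underside, at worktop height; z up.
- pan_rim (a point): Centre of the receiver pan's open top rim, on the shaker's axis, 55 mm above the worktop. The pan is 16 mm deep. A sieve seated in it has its origin 8 mm below this point.
- sieve_blue: Loose round sieve, blue plastic frame, fine mesh; 56 mm diameter, 34 mm high, 70 g, standing on its foot. Origin: centre of underside; z up. Foot (lowest 8 mm, grey, tapers 44 to 37 mm diameter) nests in the open 50 mm rim below, 3 mm play all round; frame (z 8 to 34 mm, straight; grip across it) then rests on that rim. Own top rim alike: the next part's origin comes 26 mm above this one's.
- sieve_yellow: Loose round sieve, yellow plastic frame, medium mesh; 56 mm diameter, 34 mm high, 70 g, standing on its foot. Origin: centre of underside; z up. Foot (lowest 8 mm, grey, tapers 44 to 37 mm diameter) nests in the open 50 mm rim below, 3 mm play all round; frame (z 8 to 34 mm, straight; grip across it) then rests on that rim. Own top rim alike: the next part's origin comes 26 mm above this one's.
- sieve_red: Loose round sieve, red plastic frame, coarse mesh; 56 mm diameter, 34 mm high, 70 g, standing on its foot. Origin: centre of underside; z up. Foot (lowest 8 mm, grey, tapers 44 to 37 mm diameter) nests in the open 50 mm rim below, 3 mm play all round; frame (z 8 to 34 mm, straight; grip across it) then rests on that rim. Own top rim alike: the next part's origin comes 26 mm above this one's.
- lid: Loose bright steel lid with an upright black knob, 56 mm diameter, 36 mm high in all, 70 g, standing on its foot. Origin: centre of underside; z up. Grey foot (lowest 8 mm, tapers 44 to 37 mm) as on the sieves, nests in a sieve's open rim with 3 mm play; disc z 8 to 14 mm; knob 22 mm diameter, z 14 to 36 mm, to be gripped.
- beaker: Bystander: clear glass beaker, open on top, 53 mm diameter, 70 mm high, standing loose on the worktop. Origin: centre of its underside; z up.
- petri: Bystander: closed petri dish with peach-coloured filling, 62 mm diameter, 14 mm high, lying loose on the worktop. Origin: centre of its underside; z up.
- vial: Bystander: small glass vial with a white cap and yellowish content, 27 mm diameter, 64 mm high, standing loose on the worktop. Origin: centre of its underside; z up.

How it is judged:
By the outcome, as a careful person would: the job done as asked, in the order asked, and still so for the second after the job is handed in, with the robot touching nothing.
It also fails if it takes over 96 s, if anything falls off the work surface, if the arm or the gripper's body presses on something with over 40 N, if the wrist force passes 120 N, or if a joint passes its speed limit or range.

ROBOT

A 6-joint arm with a two-finger parallel gripper is mounted at the origin on a cart in front of the work surface, level with it; the furniture and walls round the work are solid. World frame = base frame: x ahead of the robot, y to its left, z up, the work surface at z = 0. Lengths are in m, angles in rad, forces in N, time in s.
With the tool pointing down it reaches from about 0.325 to 0.85 m from the base axis. Payload 15.5 kg.
Tool frame: the origin (TCP) lies midway between the tips of the shut fingers; the grasp point (between the pads) lies manip.pinch_z behind it (manip.pinch_z is the distance from the TCP to the grasp point, in m); z points along the fingers, y is the line along which they close (so a half turn about z gives the same grasp; the last joint's range is limited). The gripper opens to 91 mm and grips with 3 to 60 N. Pads are 32 mm wide; open, the fingers measure 118 mm over their backs; the gripper's body (76 mm by 178 mm) begins 60 mm behind the grasp point.
Start: joints at [1.157, 0.494, 1.345, -0, 1.302, -0.096], TCP at [0.196, 0.594, 0.214] pointing down, gripper open.
Joint ranges: [-2.91, 2.91], [-0.82, 2.16], [0.22, 2.67], [-1.22, 4.37], [0.12, 2.79], [-3.08, 3.08]. Speed limits (rad/s): [1.89, 1.89, 2.57, 3.01, 3.01, 3.01].

INTERFACE

Orientations are given as a rotation vector (axis times angle).
In Python, from plant import sense, vision, job, manip gives the robot as it stands.
- The arm moves only by the shell command python3 -m crank 'ROWS' [FORCE]. ROWS is JSON, a list of rows, each a list of 3 entries, a list of its own where there are three numbers: the shift along the world's x, y, z in mm, then the turn about the world's z in degrees, then the finger opening in mm, from 0 to 91.2. In form: [[[dx, dy, dz], turn, jaw], ...]. A call has 1 to 5 rows; each row shifts and turns the commanded pose from where the row before left it; what a row does not reach is not made up. A row lasts 1/10 s, in which the tool goes at most 50 mm and 8.59 degrees, less where a joint would pass 70% of its speed; a pose out of reach is approached as far as the arm can. A call is refused whole if a number of a shift passes 50 or a number of a turn 8.59, either way. A call with a gripper value outside its range is refused whole. The fingers move at their own pace and stop on an object; FORCE is the grip in N (left out, the last holds). Time passes only in rows, so rows that do not move let the fingers close. It gives the time, the measured TCP pose, the force, the opening and the grip force at its end, in the units of the state.
- sense(): the state, without advancing time (a new reading comes with each control period).
- vision.snapshot(name): name is "scene" or "top"; returns a dict with "pixels" (384x512x3 uint8, red, green, blue), "intrinsics" (3x3 intrinsics, pixels), "D" ([k1, k2, p1, p2, k3] as OpenCV has them; the pictures are not rectified), "rvec" (rotation vector, rad) and "tvec" (3), from world to camera coordinates, as OpenCV has them. Camera axes: x right, y down, z forward; pixel columns grow to the right and rows downward; lengths in m; the calibration is good to about 2 mm. A picture is of the moment at which its call begins. There is no depth.
- job.hand_in(): hands the job in; it is judged then, once.
The state is a dict: "t": time; "q": joint angles; "joint_velocities": joint speeds; "effort": joint torques, N m; "position": TCP position; "eef_rot": TCP orientation; "contact_force": force on the tool from outside, world axes, zero at the start; "moment": the same for the moment, N m; "grip_width": finger opening in m; "gripper_force": force on a finger pad.
Only numpy, scipy, OpenCV 4.12 (cv2) and the standard library are available. Lean on these libraries where they do the work, as an engineer would, in place of code of your own. Each camera call takes 0.05 s, during which the arm holds its last target. There are 200 camera calls.

## Working session

There is one attempt and no reset: what is moved stays moved. The work goes in short steps, Python scripts to look and compute and a shell command to move; the robot and the scene stay as the last step left them, time stands still between calls to the robot, and variables do not carry over. Pictures are saved under pics/ and viewed, at most 14 in all, crops included, and the job is handed in when it is done.

```bash
mkdir -p pics; ls; cat > h.py <<'E'
import cv2,numpy as np
from plant import sense,vision,job,manip
def snap(n,f):
    s=vision.snapshot(n); cv2.imwrite(f,cv2.cvtColor(s['pixels'],cv2.COLOR_RGB2BGR)); return s
def ray(s,uv,z):
    R=cv2.Rodrigues(np.array(s['rvec'],float))[0];t=np.array(s['tvec'],float).ravel()
    p=cv2.undistortPoints(np.array([[uv]],float),np.array(s['intrinsics'],float),np.array(s['D'],float))[0,0]
    d=R.T@np.array([p[0],p[1],1]);c=-R.T@t
    return c+d*(z-c[2])/d[2]
def proj(s,P):
    return cv2.projectPoints(np.array(P,float).reshape(-1,3),np.array(s['rvec'],float),np.array(s['tvec'],float),np.array(s['intrinsics'],float),np.array(s['D'],float))[0][:,0]
E
python3 - <<'E'
from h import *
for n in('top','scene'):
    s=snap(n,f'pics/{n}0.png');R=cv2.Rodrigues(np.array(s['rvec'],float))[0];print(n,-R.T@np.ravel(s['tvec']),R[2],s['intrinsics'])
    np.save(n+'.npy',s,allow_pickle=True)
print(sense(),manip.pinch_z)
E
```

```text
pics
top [0.11658147 0.25261056 1.33068884] [ 0.31666761 -0.15646805 -0.93554229] [[484.3414934    0.         251.50492975]
 [  0.         484.3414934  180.2319231 ]
 [  0.           0.           1.        ]]
scene [-0.32085094 -0.70278429  0.93713305] [ 0.60867795  0.51060045 -0.60728768] [[404.67864062   0.         248.05279137]
 [  0.         404.67864062 190.23901231]
 [  0.           0.           1.        ]]
{'t': 0.1, 'q': array([ 1.15651238e+00,  4.94178923e-01,  1.34604428e+00, -2.08436032e-05,
        1.30252500e+00, -9.54807192e-02]), 'joint_velocities': array([ 0.000501  , -0.0016164 , -0.00296552, -0.00022541, -0.0001794 ,
       -0.00106576]), 'effort': array([ 3.65298816e-03, -8.80243993e+01, -3.82556748e+01,  7.09365774e-02,
        4.81291884e-02, -7.36787501e-05]), 'position': array([0.1957483 , 0.59319588, 0.21337035]), 'eef_rot': array([-4.98605120e-01, -3.10149736e+00,  1.76428213e-03]), 'contact_force': array([ 0.25223542,  0.58112283, -0.05010675]), 'moment': array([-0.05379982, -0.01690412, -0.0356463 ]), 'gripper_force': 0.0, 'grip_width': 0.09124939216639612} 0.0188
```

View pics/top0.png

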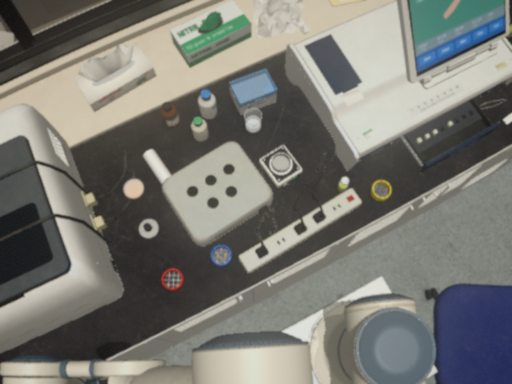

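View pics/scene0.png

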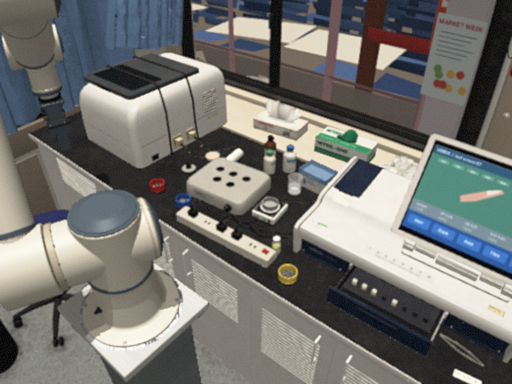

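The top view shows red sieve (172,279), blue (221,255), lid (148,228), yellow (381,190), shaker (281,164), petri (133,188), beaker (253,120) and vial (344,183). There is also a block heater and a power strip. I'll enlarge next.

```bash
python3 - <<'E'
from h import *
t=cv2.imread('pics/top0.png');
c=[(215,238,118,202),(145,145,60,0)]
# tiles 2x3, 40x40px at 6x... tile 250
T=[]
for n,u,v in[('red',172,279),('blue',221,255),('lid',148,228),('yel',381,190),('shk',281,164),('vial',344,183)]:
    a=cv2.resize(t[v-22:v+22,u-22:u+22],(264,264),interpolation=cv2.INTER_CUBIC)
    for k in range(2,44,10): # ticks each 10 px
        cv2.line(a,(k*6,0),(k*6,6),(0,255,0),1);cv2.line(a,(0,k*6),(6,k*6),(0,255,0),1)
    T.append(a)
cv2.imwrite('pics/c1.png',np.vstack([np.hstack(T[:3]),np.hstack(T[3:])]))
s=cv2.imread('pics/scene0.png')
cv2.imwrite('pics/c2.png',cv2.resize(s[135:295,130:330],(800,640))[:600])
S=np.load('top.npy',allow_pickle=True).item()
for n,u,v,z in[('red',172,279,.034),('blue',221,255,.034),('lid',148,228,.036),('yel',381,190,.034),('shk',281,162,.055),('vial',344,183,.06),('petri',133,188,.01),('beaker',253,120,.05)]:print(n,ray(S,(u,v),z).round(3))
E
```

```text
red [0.402 0.356 0.034]
blue [0.401 0.209 0.034]
lid [0.562 0.357 0.036]
yel [ 0.357 -0.28   0.034]
shk [ 0.559 -0.061  0.055]
vial [ 0.419 -0.187  0.06 ]
petri [0.703 0.351 0.01 ]
beaker [ 0.718 -0.054  0.05 ]
```

View pics/c1.png

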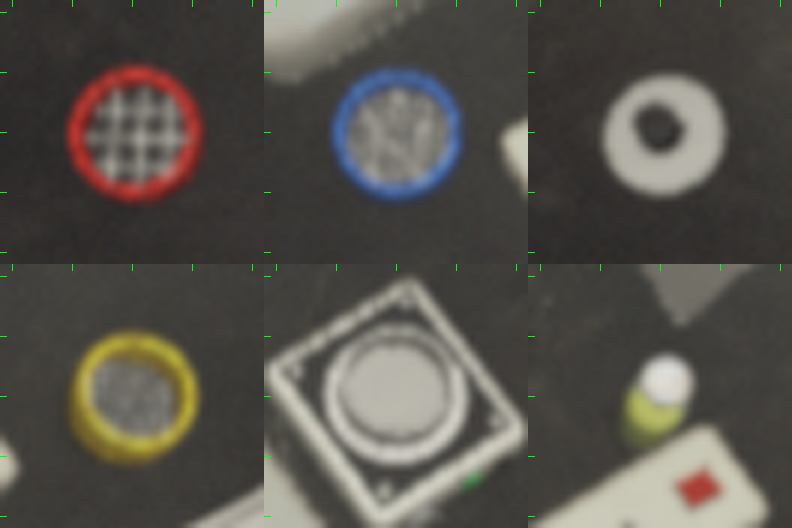

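View pics/c2.png

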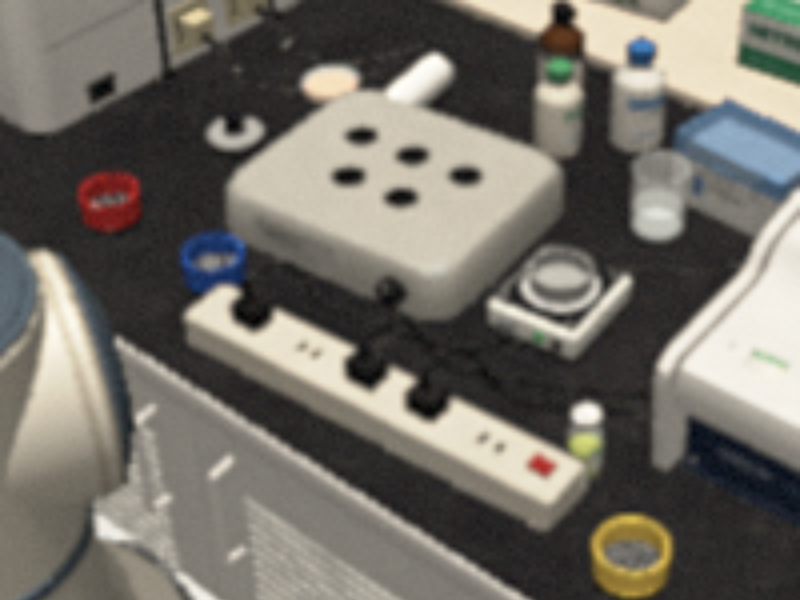

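The crops show the sieves clear of one another, with blue close to the strip end and the heater. Yellow is near the instrument corner. I'll fit silhouettes in both views.

```bash
cat > fit.py <<'E'
from h import *
from scipy.optimize import minimize
th=np.linspace(0,2*np.pi,40,endpoint=False)
def circ(x,y,z,r):return np.c_[x+r*np.cos(th),y+r*np.sin(th),0*th+z]
def mask(s,col):
    h=cv2.cvtColor(s['pixels'],cv2.COLOR_RGB2HSV).astype(int);H,Sa,V=h[...,0],h[...,1],h[...,2]
    hh={'red':(H<8)|(H>172),'blue':abs(H-112)<14,'yel':abs(H-27)<7}[col]
    return (hh&(Sa>90)&(V>50)).astype(np.uint8)
def sil(s,p,z0=0,K=8):
    x,y=p;P=np.r_[proj(s,circ(x,y,z0+.034,.028)),proj(s,circ(x,y,z0+.008,.028))]
    hull=cv2.convexHull(P.astype(np.float32))
    return hull
def fit(s,col,p0,z0=0,R=16):
    m=mask(s,col);c=proj(s,[*p0,z0+.02])[0].astype(int);u0,v0=c-R
    m=m[v0:v0+2*R,u0:u0+2*R]
    n,l,st,_=cv2.connectedComponentsWithStats(m);k=1+st[1:,4].argmax();m=(l==k).astype(np.uint8)
    cs=cv2.convexHull(np.vstack(cv2.findContours(m,0,2)[0]));f=np.zeros_like(m);cv2.fillPoly(f,[cs],1)
    K=8;big=np.kron(f,np.ones((K,K)))
    def cost(p):
        h=sil(s,p,z0);g=np.zeros_like(big,np.uint8);q=((h-[u0,v0]+.5)*K-.5);cv2.fillPoly(g,[np.round(q*16).astype(np.int32)],1,shift=4)
        return np.abs(g-big).sum()/K/K
    r=minimize(cost,p0,method='Nelder-Mead',options=dict(initial_simplex=np.array(p0)+[[0,0],[.01,0],[0,.01]],xatol=1e-4,fatol=.05))
    return r.x.round(4),round(r.fun,1),f.sum()
E
python3 - <<'E'
from fit import *
t=np.load('top.npy',allow_pickle=True).item();s=np.load('scene.npy',allow_pickle=True).item()
for c,p in[('red',(.402,.356)),('blue',(.401,.209)),('yel',(.357,-.28))]:
    print(c,fit(t,c,p),fit(s,c,p))
def big(S,c,R,K,draw):
    u,v=c;a=cv2.cvtColor(S['pixels'],cv2.COLOR_RGB2BGR)[v-R:v+R,u-R:u+R];a=cv2.resize(a,None,fx=K,fy=K,interpolation=cv2.INTER_CUBIC)
    for P,col in draw:
        q=(proj(S,P)-[u-R,v-R]+.5)*K-.5;cv2.polylines(a,[np.round(q).astype(int)],True,col,1)
    return a
x,y=.559,-.061;lx,ly=.562,.357
d=[(circ(x,y,.055,.028),(0,0,255)),(circ(x,y,.055,.025),(255,0,0)),(circ(x,y,.039,.025),(0,255,0))]
e=[(circ(lx,ly,.036,.011),(0,0,255)),(circ(lx,ly,.014,.028),(255,0,0))]
o=[]
for D,P in((d,(x,y,.055)),(e,(lx,ly,.02))):
    o.append(np.hstack([big(S,proj(S,P)[0].astype(int),20 if D is d else 16,10 if D is d else 12,D)[:300 if D is e else 400,:384] for S in(t,s)]))
cv2.imwrite('pics/c3.png',np.vstack(o)[:600] if 0 else cv2.resize(np.vstack(o),None,fx=.85,fy=.85))
E
```

```text
red (array([0.4047, 0.3568]), np.float64(70.9), np.uint64(449)) (array([0.403, 0.358]), np.float64(52.8), np.uint64(237))
blue (array([0.403 , 0.2095]), np.float64(33.4), np.uint64(396)) (array([0.4032, 0.2147]), np.float64(24.5), np.uint64(225))
yel (array([ 0.36  , -0.2839]), np.float64(62.3), np.uint64(408)) (array([ 0.3598, -0.2806]), np.float64(58.5), np.uint64(390))
```

View pics/c3.png

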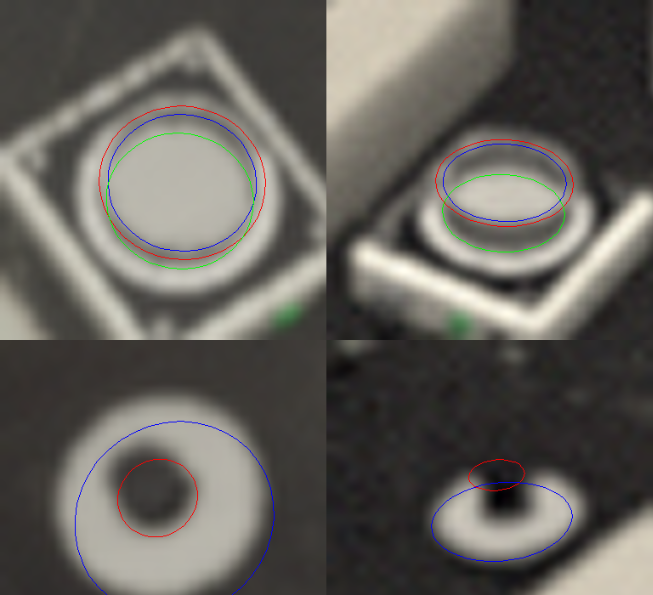

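The overlay shows my first guesses 3–6 mm off: the rim ellipse sits too low in scene, and the lid too low in top. I'll look at a clean zoom to read points.

```bash
python3 - <<'E'
from h import *
o=[]
for n,cs in(('top',((281,163),(148,228))),('scene',((270,205),(189,168)))):
    S=np.load(n+'.npy',allow_pickle=True).item();r=[]
    for (u,v),R,H in zip(cs,(16,16),(12,10)):
        a=cv2.cvtColor(S['pixels'],cv2.COLOR_RGB2BGR)[v-12:v+12,u-16:u+16];a=cv2.resize(a,None,fx=12.5,fy=12.5,interpolation=cv2.INTER_CUBIC)
        a=cv2.convertScaleAbs(a,alpha=1.2,beta=10)
        for k in range(0,32,4):cv2.putText(a,str(u-16+k),(int((k+.5)*12.5)-10,9),0,.3,(0,255,0));cv2.line(a,(int((k+.5)*12.5),10),(int((k+.5)*12.5),15),(0,255,0))
        for k in range(2,24,4):cv2.putText(a,str(v-12+k),(0,int((k+.5)*12.5)+3),0,.3,(0,255,0));cv2.line(a,(20,int((k+.5)*12.5)),(26,int((k+.5)*12.5)),(0,255,0))
        r.append(a)
    o.append(np.hstack(r))
cv2.imwrite('pics/c4.png',np.vstack(o))
E
```

```text
(no output)
```

View pics/c4.png

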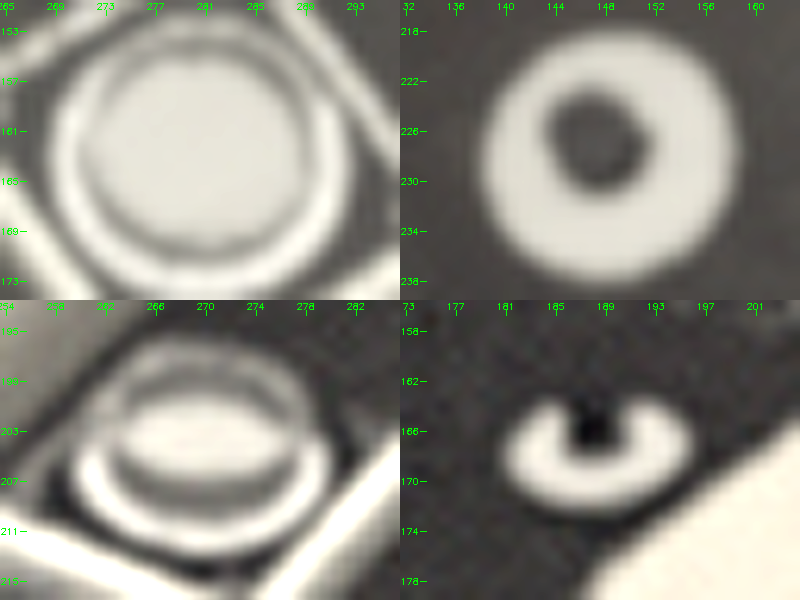

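Reading off the zooms: the pan rim centre is at about (280.3,160.7) in top and (270.1,201.0) in scene. The flange is at (280.3,162.3) and (269.7,206.8), and the lid disc at (148.2,228.0) and (188.3,167.6).

```bash
python3 - <<'E'
from h import *
t=np.load('top.npy',allow_pickle=True).item();s=np.load('scene.npy',allow_pickle=True).item()
for n,a,b,z in(('rim',(280.3,160.7),(270.1,201),.055),('flange',(280.3,162.3),(269.7,206.8),.042),('flange',(280.3,162.3),(269.7,206.8),.038),('lid',(148.2,228),(188.3,167.6),.012)):
    print(n,ray(t,a,z).round(4),ray(s,b,z).round(4))
for n,u,z in(('box corners',(258+408/6-263/6-.0,0),0),):pass
def tc(cx,cy): return (281-22+(cx-264+.5)/6-.5,164-22+(cy-264+.5)/6-.5)
C=np.array([ray(t,tc(*c),.045) for c in((408,280),(524,430),(383,524),(264,370))]);print(C.round(3),C.mean(0).round(4))
# obstacles, top pixel at guess height
for n,p,z in(('heater BL',(205,243),.05),('heater L',(163,185),.05),('heater R',(270,195),.05),('strip end',(240,262),.03),('strip end2',(247,271),.03),('instr corner',(352,165),.1),('instr corner0',(350,170),0),('cube box corner',(122,290),.1),('cube',(95,205),.1),('strip R',(360,200),.03),('tray',(410,155),.03)):print(n,ray(t,p,z).round(3))
E
```

```text
rim [ 0.5633 -0.0612  0.055 ] [ 0.5645 -0.0595  0.055 ]
flange [ 0.5634 -0.062   0.042 ] [ 0.5513 -0.0683  0.042 ]
flange [ 0.5648 -0.063   0.038 ] [ 0.5552 -0.0655  0.038 ]
lid [0.5699 0.3583 0.012 ] [0.5688 0.3609 0.012 ]
[[ 0.61  -0.095  0.045]
 [ 0.515 -0.106  0.045]
 [ 0.504 -0.023  0.045]
 [ 0.6   -0.01   0.045]] [ 0.557  -0.0586  0.045 ]
heater BL [0.447 0.234 0.05 ]
heater L [0.653 0.268 0.05 ]
heater R [0.487 0.013 0.05 ]
strip end [0.361 0.172 0.03 ]
strip end2 [0.33  0.166 0.03 ]
instr corner [ 0.445 -0.22   0.1  ]
instr corner0 [ 0.46  -0.245  0.   ]
cube box corner [0.42  0.478 0.1  ]
cube [0.666 0.457 0.1  ]
strip R [ 0.361 -0.211  0.03 ]
tray [ 0.41 -0.42  0.03]
```

```bash
python3 -m crank '[[[20.7,-38.1,0],3.66,72],[[20.7,-38.1,0],3.66,72],[[20.7,-38.1,0],3.66,72],[[20.7,-38.1,0],3.66,72],[[20.7,-38.1,0],3.66,72]]' 20; python3 -m crank '[[[20.7,-38.1,0],0,72],[[20.7,-38.1,0],0,72],[[20.7,-38.1,0],0,72],[[20.7,-38.1,0],0,72],[[20.7,-38.1,0],0,72]]'; python3 -m crank '[[[0,0,-40],0,72],[[0,0,-40],0,72],[[0,0,-40],0,72],[[0,0,0],0,72],[[0,0,0],0,72]]'
```

```text
t: 0.6
position: [0.2997, 0.4013, 0.2137]
eef_rot: [0.006, -3.141, 0.0]
contact_force: [0.6, 0.3, -0.4]
grip_width: 0.072
gripper_force: 0.0
t: 1.1
position: [0.4033, 0.2108, 0.2139]
eef_rot: [0.001, -3.142, 0.0]
contact_force: [0.9, 0.6, 0.2]
grip_width: 0.0719
gripper_force: 0.0
t: 1.6
position: [0.4026, 0.2125, 0.0943]
eef_rot: [0.001, -3.14, 0.001]
contact_force: [-0.1, 0.7, 1.0]
grip_width: 0.072
gripper_force: 0.0
```

```bash
python3 - <<'E'
from h import *
o=[]
for n in('top','scene'):
    s=snap(n,f'pics/{n}1.png');u,v=proj(s,[.403,.212,.06])[0].astype(int)
    a=cv2.cvtColor(s['pixels'],cv2.COLOR_RGB2BGR)[v-40:v+35,u-33:u+33];o.append(cv2.resize(a,None,fx=6,fy=6,interpolation=cv2.INTER_CUBIC))
cv2.imwrite('pics/c5.png',np.hstack(o))
E
```

```text
(no output)
```

View pics/c5.png

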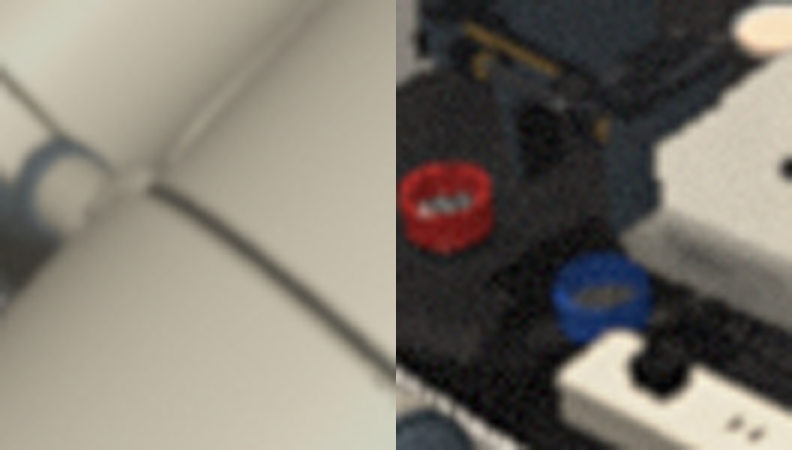

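Blue stands under the open jaw as planned, though the gripper is dark against the bench. I'll go down and close.

```bash
python3 -m crank '[[[0,0,-30],0,72],[[0,0,-30],0,72],[[0,0,-15],0,72],[[0,0,-10],0,72],[[0,0,0],0,72]]'; python3 -m crank '[[[0,0,0],0,50],[[0,0,0],0,50],[[0,0,0],0,50],[[0,0,0],0,50],[[0,0,0],0,50]]' 15
```

```text
t: 2.2
position: [0.4033, 0.2128, 0.0092]
eef_rot: [-0.001, 3.141, 0.0]
contact_force: [0.5, -0.3, -0.2]
grip_width: 0.0722
gripper_force: 0.0
t: 2.7
position: [0.4035, 0.2127, 0.0098]
eef_rot: [-0.001, 3.14, 0.001]
contact_force: [-0.4, 0.6, 11.8]
grip_width: 0.0558
gripper_force: 15.0
```

```bash
python3 -m crank '[[[0,0,10],0,50],[[0,0,20],0,50],[[0,0,40],0,50],[[0,0,50],0,50],[[0,0,40],0,50]]' 25; python3 -m crank '[[[30,-45,0],0,50],[[30,-45,0],0,50],[[30,-45,0],0,50],[[0,0,0],0,50],[[0,0,0],0,50]]';python3 - <<'E'
from fit import *
p=sense()['position'];print(p)
s=snap('scene','pics/s2.png');t=snap('top','pics/t2.png')
print(fit(s,'blue',p[:2],p[2]-.009))
o=[]
for S in(t,s):
    u,v=proj(S,p)[0].astype(int)
    a=cv2.cvtColor(S['pixels'],cv2.COLOR_RGB2BGR)[v-33:v+33,u-33:u+33];a=cv2.resize(a,None,fx=6,fy=6,interpolation=cv2.INTER_CUBIC)
    for z in(.008,.034):cv2.polylines(a,[np.round((proj(S,circ(p[0],p[1],p[2]-.009+z,.028))-[u-33,v-33]+.5)*6).astype(int)],True,(0,255,0),1)
    o.append(a)
cv2.imwrite('pics/c6.png',np.hstack(o))
E
```

```text
t: 3.2
position: [0.4027, 0.2124, 0.1722]
eef_rot: [-0.001, 3.14, 0.001]
contact_force: [0.2, 0.4, -0.7]
grip_width: 0.0558
gripper_force: 25.0
t: 3.7
position: [0.4862, 0.0868, 0.1695]
eef_rot: [0.003, 3.142, 0.0]
contact_force: [-1.2, 0.5, -1.6]
grip_width: 0.0556
gripper_force: 25.0
[0.48615119 0.08676254 0.16949726]
(array([0.4844, 0.0924]), np.float64(78.8), np.uint64(153))
```

View pics/c6.png

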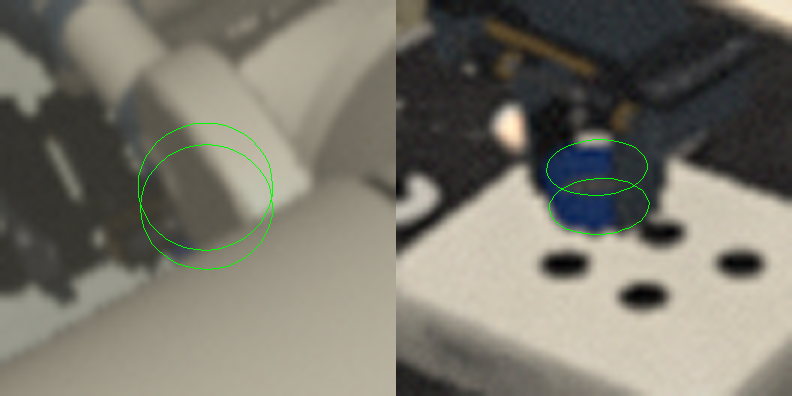

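The scene overlay agrees with the held blue sieve within about 2 mm. Next I'll move above the pan.

```bash
python3 -m crank '[[[20,-37,0],0,50],[[20,-37,0],0,50],[[20,-37,0],0,50],[[17,-36,0],0,50],[[0,0,0],0,50]]'; python3 -m crank '[[[0,0,-35],0,50],[[0,0,-35],0,50],[[0,0,0],0,50],[[0,0,0],0,50]]';python3 - <<'E'
from fit import *
p=sense()['position'];print(p)
s=snap('scene','pics/s3.png');t=snap('top','pics/t3.png')
o=[]
for S in(t,s):
    u,v=proj(S,p)[0].astype(int)
    a=cv2.cvtColor(S['pixels'],cv2.COLOR_RGB2BGR)[v-25:v+25,u-25:u+25];a=cv2.resize(a,None,fx=8,fy=8,interpolation=cv2.INTER_CUBIC)
    for x,y,z,r in((*p[:2],p[2]-.001,.028),(*p[:2],p[2]-.009,.0185),(.5635,-.06,.055,.028)):cv2.polylines(a,[np.round((proj(S,circ(x,y,z,r))-[u-25,v-25]+.5)*8).astype(int)],True,(0,255,0),1)
    o.append(a)
cv2.imwrite('pics/c7.png',np.hstack(o))
E
```

```text
t: 4.3
position: [0.5648, -0.0618, 0.1692]
eef_rot: [0.001, 3.14, -0.002]
contact_force: [-0.5, 1.4, -1.7]
grip_width: 0.0558
gripper_force: 25.0
t: 4.7
position: [0.5627, -0.0581, 0.0995]
eef_rot: [0.003, -3.14, -0.0]
contact_force: [1.1, -0.9, -0.8]
grip_width: 0.0556
gripper_force: 25.0
[ 0.5626989  -0.05813146  0.09951953]
```

View pics/c7.png

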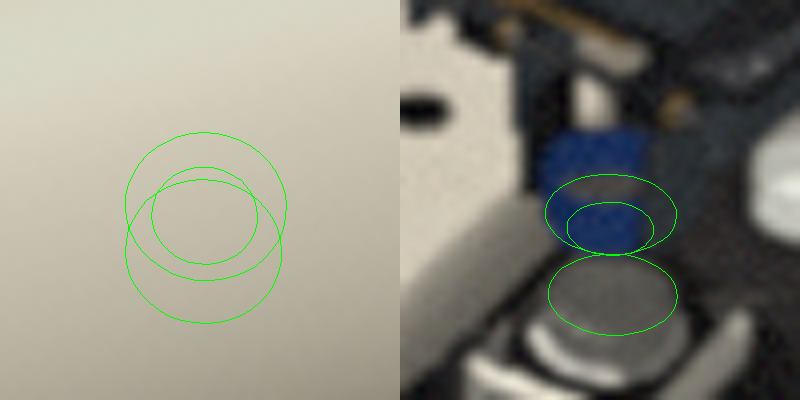

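The blue sieve sits above the pan, with both shifted about the same from the model. I'll trim slightly and descend, watching the force.

```bash
python3 -m crank '[[[1,-2,-20],0,50],[[0,0,-13],0,50],[[0,0,-3],0,50],[[0,0,0],0,50],[[0,0,0],0,50]]'; python3 -m crank '[[[0,0,-3],0,50],[[0,0,0],0,50]]'; python3 -m crank '[[[0,0,-2],0,50],[[0,0,0],0,50]]';python3 -m crank '[[[0,0,-2],0,50],[[0,0,0],0,50]]'
```

```text
t: 5.3
position: [0.5644, -0.0613, 0.0636]
eef_rot: [-0.001, 3.141, -0.0]
contact_force: [0.2, -0.1, -1.4]
grip_width: 0.056
gripper_force: 25.0
t: 5.5
position: [0.5641, -0.0613, 0.06]
eef_rot: [-0.001, 3.141, -0.0]
contact_force: [0.6, 0.2, -0.8]
grip_width: 0.0557
gripper_force: 25.0
t: 5.7
position: [0.564, -0.0613, 0.0578]
eef_rot: [0.001, -3.141, -0.0]
contact_force: [0.4, 0.5, -0.7]
grip_width: 0.0558
gripper_force: 25.0
t: 5.9
position: [0.5643, -0.0613, 0.0566]
eef_rot: [-0.001, 3.141, -0.0]
contact_force: [-3.3, 1.0, 12.5]
grip_width: 0.0558
gripper_force: 25.0
```

```bash
python3 -m crank '[[[0,0,0],0,58],[[0,0,0],0,62],[[0,0,0],0,72],[[0,0,0],0,72],[[0,0,0],0,72]]'; python3 -m crank '[[[0,0,20],0,72],[[0,0,40],0,72],[[0,0,40],0,72],[[-20,-20,40],0,72],[[-40,-20,0],0,72]]'; python3 -m crank '[[[-40,-20,0],0,72],[[-45,-20,0],0,72],[[-45,-30,0],0,72],[[-10,-40,0],0,72],[[-5,-45,0],0,72]]';  python3 -m crank '[[[0,-25,0],0,72],[[0,0,0],0,72],[[0,0,0],0,72]]'; python3 - <<'E'
from fit import *
s=snap('scene','pics/s4.png');t=snap('top','pics/t4.png');print(sense()['position'])
for S in(t,s):print(fit(S,'blue',(.564,-.061),.047),fit(S,'yel',(.36,-.282)))
o=[]
for S in(t,s):
    u,v=proj(S,(.564,-.061,.06))[0].astype(int)
    a=cv2.cvtColor(S['pixels'],cv2.COLOR_RGB2BGR)[v-25:v+25,u-25:u+25];o.append(cv2.resize(a,None,fx=8,fy=8,interpolation=cv2.INTER_CUBIC))
cv2.imwrite('pics/c8.png',np.hstack(o))
E
```

```text
t: 6.4
position: [0.5641, -0.0613, 0.0558]
eef_rot: [0.001, -3.141, -0.0]
contact_force: [0.6, -1.0, 0.4]
grip_width: 0.0721
gripper_force: 0.0
t: 6.9
position: [0.5078, -0.1025, 0.2005]
eef_rot: [-0.003, 3.132, -0.005]
contact_force: [0.6, -0.4, -0.6]
grip_width: 0.0722
gripper_force: 0.0
t: 7.4
position: [0.3608, -0.2546, 0.1963]
eef_rot: [-0.001, 3.142, 0.0]
contact_force: [1.2, -0.4, 0.9]
grip_width: 0.0717
gripper_force: 0.0
t: 7.7
position: [0.3622, -0.279, 0.1957]
eef_rot: [-0.001, -3.141, -0.001]
contact_force: [-0.5, 0.2, 1.0]
grip_width: 0.072
gripper_force: 0.0
[ 0.36232878 -0.27804193  0.19578193]Traceback (most recent call last):
  File "<stdin>", line 3, in <module>
  File "fit.py", line 16, in fit
    n,l,st,_=cv2.connectedComponentsWithStats(m);k=1+st[1:,4].argmax();m=(l==k).astype(np.uint8)
                                                     ~~~~~~~~~~~~~~~^^
ValueError: attempt to get argmax of an empty sequence
```

```bash
python3 - <<'E'
from fit import *
s=snap('scene','pics/s5.png');t=snap('top','pics/t5.png')
print(fit(s,'blue',(.564,-.061),.047))
o=[]
for S in(t,s):
    u,v=proj(S,(.564,-.061,.06))[0].astype(int)
    a=cv2.cvtColor(S['pixels'],cv2.COLOR_RGB2BGR)[v-25:v+25,u-25:u+25];o.append(cv2.resize(a,None,fx=8,fy=8,interpolation=cv2.INTER_CUBIC))
cv2.imwrite('pics/c8.png',np.hstack(o))
E
```

```text
(array([ 0.5603, -0.0497]), np.float64(199.1), np.uint64(27))
```

View pics/c8.png

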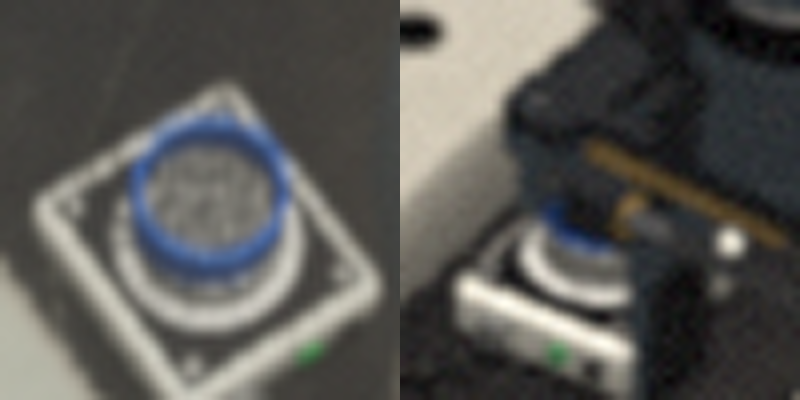

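Blue sits level in the pan in the top view. On to yellow at about (0.360,-0.282).

```bash
python3 - <<'E'
from fit import *
import cv2
t=vision.snapshot('top');print(fit(t,'blue',(.564,-.061),.047,20))
E
python3 -m crank '[[[-2,-4,-40],0,72],[[0,0,-40],0,72],[[0,0,-40],0,72],[[0,0,-35],0,72],[[0,0,0],0,72]]'; python3 -m crank '[[[0,0,-20],0,72],[[0,0,-11],0,72],[[0,0,0],0,72],[[0,0,0],0,72]]'; python3 -m crank '[[[0,0,0],0,50],[[0,0,0],0,50],[[0,0,0],0,50],[[0,0,0],0,50],[[0,0,0],0,50]]' 15
```

```text
(array([ 0.5663, -0.0628]), np.float64(42.8), np.uint64(316))
t: 8.45
position: [0.359, -0.2809, 0.038]
eef_rot: [0.002, -3.137, -0.007]
contact_force: [-0.1, -0.2, 0.8]
grip_width: 0.0723
gripper_force: 0.0
t: 8.85
position: [0.3608, -0.2832, 0.0109]
eef_rot: [-0.001, 3.141, -0.001]
contact_force: [0.5, -0.0, -0.1]
grip_width: 0.0722
gripper_force: 0.0
t: 9.35
position: [0.3608, -0.2833, 0.0105]
eef_rot: [-0.001, 3.141, -0.001]
contact_force: [-0.9, 1.3, 10.4]
grip_width: 0.0564
gripper_force: 15.0
```

```bash
python3 -m crank '[[[0,0,10],0,50],[[0,0,30],0,50],[[0,0,50],0,50],[[0,0,50],0,50],[[0,10,25],0,50]]' 25; python3 -m crank '[[[5,40,0],0,50],[[15,40,0],0,50],[[25,40,0],0,50],[[35,30,0],0,50],[[35,25,0],0,50]]'; python3 -m crank '[[[35,20,0],0,50],[[30,10,0],0,50],[[20,5,0],0,50],[[0,0,0],0,50],[[0,0,0],0,50]]'
```

```text
t: 9.85
position: [0.3614, -0.2744, 0.1794]
eef_rot: [-0.0, 3.138, -0.006]
contact_force: [0.3, 0.0, -1.6]
grip_width: 0.0559
gripper_force: 25.0
t: 10.35
position: [0.476, -0.0959, 0.1759]
eef_rot: [-0.002, 3.141, -0.0]
contact_force: [0.2, -0.4, -1.2]
grip_width: 0.0561
gripper_force: 25.0
t: 10.85
position: [0.56, -0.0629, 0.1752]
eef_rot: [0.002, -3.141, -0.0]
contact_force: [0.0, 0.9, -1.4]
grip_width: 0.0559
gripper_force: 25.0
```

```bash
python3 -m crank '[[[4,1.5,-35],0,50],[[0,0,-35],0,50],[[0,0,-8],0,50],[[0,0,0],0,50],[[0,0,0],0,50]]'
```

```text
t: 11.35
position: [0.5648, -0.0619, 0.0984]
eef_rot: [-0.0, 3.14, -0.0]
contact_force: [0.3, 0.2, 0.1]
grip_width: 0.0558
gripper_force: 25.0
```

```bash
python3 - <<'E'
from fit import *
p=sense()['position'];print(p)
s=snap('scene','pics/s6.png');S=s
u,v=proj(S,(.564,-.061,.08))[0].astype(int)
a=cv2.cvtColor(S['pixels'],cv2.COLOR_RGB2BGR)[v-25:v+25,u-25:u+25];cv2.imwrite('pics/c9.png',cv2.resize(a,None,fx=10,fy=10,interpolation=cv2.INTER_CUBIC))
E
```

```text
[ 0.56480473 -0.06188882  0.0983594 ]
```

View pics/c9.png

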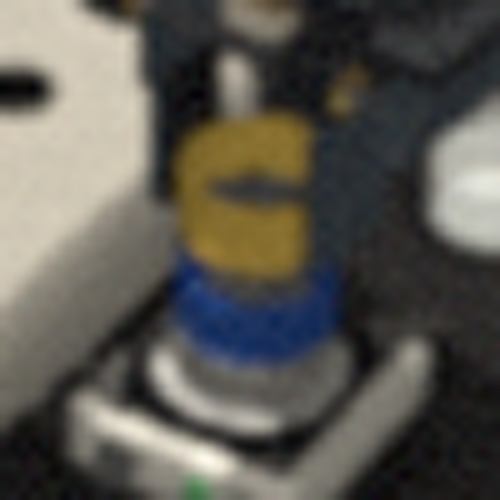

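Yellow is above blue. Its left edge (177) is slightly right of blue's (170). I'll compute what to expect there.

```bash
python3 - <<'E'
from fit import *
s=np.load('scene.npy',allow_pickle=True).item()
for (x,y,z) in((.5641,-.0613,.055),(.5641,-.0613,.073),(.5648,-.0619,.096),(.5648,-.0619,.110)):
    P=proj(s,circ(x,y,z,.028));c=proj(s,(.564,-.061,.08))[0].astype(int)
    print(z,(P.min(0)-c+25.5)*10,(P.max(0)-c+25.5)*10)
E
python3 -m crank '[[[-1,1,-4],0,50],[[0,0,0],0,50]]';python3 -m crank '[[[0,0,-4],0,50],[[0,0,0],0,50]]';python3 -m crank '[[[0,0,-3],0,50],[[0,0,0],0,50]]'
```

```text
0.055 [178.53504931 267.69319392] [340.14043996 369.15414408]
0.073 [179.37884012 227.22449399] [342.26422317 328.19849167]
0.096 [183.1257374  174.31372484] [347.65824309 274.59443737]
0.11 [183.81537023 141.76291696] [349.37128253 241.60318726]
t: 11.6
position: [0.5635, -0.0605, 0.0934]
eef_rot: [-0.001, 3.141, -0.0]
contact_force: [-0.2, 0.5, -0.4]
grip_width: 0.0561
gripper_force: 25.0
t: 11.8
position: [0.5633, -0.0605, 0.0886]
eef_rot: [0.001, -3.141, -0.0]
contact_force: [-0.0, 0.1, -0.6]
grip_width: 0.0563
gripper_force: 25.0
t: 12.0
position: [0.5633, -0.0605, 0.0855]
eef_rot: [0.001, -3.141, -0.0]
contact_force: [1.0, -0.4, -0.2]
grip_width: 0.0561
gripper_force: 25.0
```

```bash
python3 -m crank '[[[0,0,-1.5],0,50],[[0,0,0],0,50]]';python3 -m crank '[[[0,0,-1],0,50],[[0,0,0],0,50]]'
```

```text
t: 12.2
position: [0.5634, -0.0605, 0.0842]
eef_rot: [0.001, -3.141, -0.0]
contact_force: [-0.3, -0.7, -0.3]
grip_width: 0.0559
gripper_force: 25.0
t: 12.4
position: [0.5636, -0.0606, 0.0836]
eef_rot: [-0.001, 3.141, -0.0]
contact_force: [-0.9, 0.6, 2.7]
grip_width: 0.056
gripper_force: 25.0
```

```bash
python3 -m crank '[[[0,0,-0.5],0,50],[[0,0,0],0,60],[[0,0,0],0,72],[[0,0,0],0,72],[[0,0,0],0,72]]'; python3 -m crank '[[[0,0,20],0,72],[[0,0,40],0,72],[[0,0,40],0,72],[[-10,30,20],0,72],[[-20,45,0],0,72]]'; python3 -m crank '[[[-20,45,0],0,72],[[-20,45,0],0,72],[[-20,45,0],0,72],[[-20,45,0],0,72],[[-20,45,0],0,72]]'; python3 -m crank '[[[-20,45,0],0,72],[[-10,45,0],0,72],[[0,28,0],0,72],[[0,0,0],0,72],[[0,0,0],0,72]]'; python3 - <<'E'
from fit import *
s=snap('scene','pics/s7.png');t=snap('top','pics/t7.png');print(sense()['position'])
for S in(t,s):
    try:print(fit(S,'yel',(.564,-.061),.073,20))
    except Exception as e:print('x')
o=[]
for S in(t,s):
    u,v=proj(S,(.564,-.061,.07))[0].astype(int)
    a=cv2.cvtColor(S['pixels'],cv2.COLOR_RGB2BGR)[v-25:v+25,u-25:u+25];o.append(cv2.resize(a,None,fx=8,fy=8,interpolation=cv2.INTER_CUBIC))
cv2.imwrite('pics/c10.png',np.hstack(o))
E
```

```text
t: 12.9
position: [0.5634, -0.0605, 0.0828]
eef_rot: [0.001, -3.141, -0.0]
contact_force: [-0.2, 0.6, 1.2]
grip_width: 0.0718
gripper_force: 0.0
t: 13.4
position: [0.536, 0.0137, 0.2059]
eef_rot: [0.003, 3.135, -0.001]
contact_force: [1.0, 1.3, -1.1]
grip_width: 0.0719
gripper_force: 0.0
t: 13.9
position: [0.4324, 0.241, 0.203]
eef_rot: [-0.001, 3.141, 0.0]
contact_force: [0.8, 0.7, -0.2]
grip_width: 0.072
gripper_force: 0.0
t: 14.4
position: [0.4031, 0.3577, 0.2026]
eef_rot: [0.003, -3.141, 0.001]
contact_force: [0.0, -0.4, -0.2]
grip_width: 0.0721
gripper_force: 0.0
[0.40344583 0.35664457 0.20279427]
(array([ 0.5648, -0.0625]), np.float64(39.6), np.uint64(408))
(array([ 0.5641, -0.0574]), np.float64(28.4), np.uint64(250))
```

View pics/c10.png

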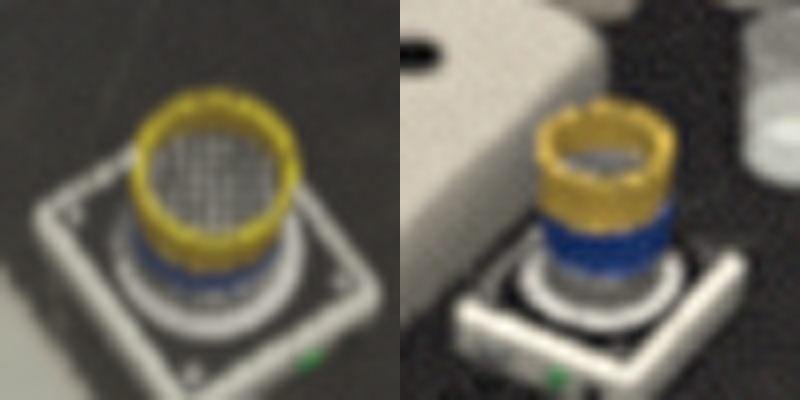

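Yellow is nested level on blue in both views. Red is next.

```bash
python3 -m crank '[[[1,1,-40],0,72],[[0,0,-40],0,72],[[0,0,-40],0,72],[[0,0,-40],0,72],[[0,0,0],0,72]]'; python3 -m crank '[[[0,0,-20],0,72],[[0,0,-12],0,72],[[0,0,0],0,72],[[0,0,0],0,72]]'; python3 -m crank '[[[0,0,0],0,50],[[0,0,0],0,50],[[0,0,0],0,50],[[0,0,0],0,50],[[0,0,0],0,50]]' 15
```

```text
t: 15.0
position: [0.4025, 0.3558, 0.0393]
eef_rot: [-0.001, -3.136, 0.007]
contact_force: [0.3, -0.6, 1.1]
grip_width: 0.0718
gripper_force: 0.0
t: 15.4
position: [0.405, 0.3585, 0.012]
eef_rot: [-0.001, 3.141, 0.001]
contact_force: [-0.2, 0.0, 0.4]
grip_width: 0.0721
gripper_force: 0.0
t: 15.9
position: [0.4049, 0.3587, 0.0116]
eef_rot: [-0.001, 3.141, 0.001]
contact_force: [-1.2, -1.3, 8.9]
grip_width: 0.0563
gripper_force: 15.0
```

```bash
python3 -m crank '[[[0,0,10],0,50],[[0,0,40],0,50],[[0,0,50],0,50],[[0,0,50],0,50],[[0,0,50],0,50]]' 25; python3 -m crank '[[[10,-40,0],0,50],[[20,-45,0],0,50],[[20,-45,0],0,50],[[20,-45,0],0,50],[[20,-45,0],0,50]]'; python3 -m crank '[[[20,-45,0],0,50],[[20,-45,0],0,50],[[20,-45,0],0,50],[[9,-45,0],0,50],[[0,-15,0],0,50]]'; python3 -m crank '[[[0,0,0],0,50],[[0,0,0],0,50]]'
```

```text
t: 16.4
position: [0.4039, 0.3581, 0.2138]
eef_rot: [-0.001, 3.141, 0.0]
contact_force: [1.5, 0.5, -0.4]
grip_width: 0.0557
gripper_force: 25.0
t: 16.9
position: [0.4947, 0.1366, 0.2118]
eef_rot: [-0.001, 3.141, 0.0]
contact_force: [1.9, 0.5, -0.1]
grip_width: 0.0562
gripper_force: 25.0
t: 17.4
position: [0.5643, -0.0604, 0.2115]
eef_rot: [0.003, 3.141, -0.001]
contact_force: [0.1, 0.5, -0.5]
grip_width: 0.0557
gripper_force: 25.0
t: 17.6
position: [0.563, -0.0559, 0.2112]
eef_rot: [0.0, -3.141, -0.001]
contact_force: [-0.2, -0.1, 0.4]
grip_width: 0.0555
gripper_force: 25.0
```

```bash
python3 -m crank '[[[1,-4.5,-40],0,50],[[0,0,-40],0,50],[[0,0,-6],0,50],[[0,0,0],0,50],[[0,0,0],0,50]]'; python3 -m crank '[[[0,0,0],0,50]]'; python3 - <<'E'
from fit import *
p=sense()['position'];print(p);s=vision.snapshot('scene');print(fit(s,'yel',(.564,-.061),.073,20),fit(s,'red',p[:2],p[2]-.0116,20))
E
```

```text
t: 18.1
position: [0.5654, -0.0605, 0.1267]
eef_rot: [-0.002, 3.14, -0.001]
contact_force: [0.1, -0.2, 0.5]
grip_width: 0.0559
gripper_force: 25.0
t: 18.2
position: [0.5656, -0.0608, 0.1268]
eef_rot: [-0.002, 3.139, -0.001]
contact_force: [0.4, -0.4, 0.9]
grip_width: 0.0557
gripper_force: 25.0
[ 0.56555725 -0.06084138  0.12680418]
(array([ 0.5599, -0.0616]), np.float64(65.6), np.uint64(172)) (array([ 0.5631, -0.0566]), np.float64(48.7), np.uint64(203))
```

```bash
python3 -m crank '[[[-1.5,0,-5],0,50],[[0,0,0],0,50]]';python3 -m crank '[[[0,0,-4],0,50],[[0,0,0],0,50]]';python3 -m crank '[[[0,0,-3],0,50],[[0,0,0],0,50]]';python3 -m crank '[[[0,0,-2.5],0,50],[[0,0,0],0,50]]'
```

```text
t: 18.45
position: [0.5626, -0.061, 0.1198]
eef_rot: [0.001, -3.141, -0.0]
contact_force: [0.0, -0.7, -0.3]
grip_width: 0.0557
gripper_force: 25.0
t: 18.65
position: [0.5627, -0.061, 0.1154]
eef_rot: [0.001, -3.141, -0.0]
contact_force: [-0.0, 0.5, -0.4]
grip_width: 0.0558
gripper_force: 25.0
t: 18.85
position: [0.5628, -0.061, 0.1125]
eef_rot: [0.001, -3.141, -0.0]
contact_force: [0.2, 0.4, -0.9]
grip_width: 0.0553
gripper_force: 25.0
t: 19.05
position: [0.5632, -0.0611, 0.1107]
eef_rot: [-0.001, 3.141, -0.0]
contact_force: [-0.4, 0.6, 3.6]
grip_width: 0.0557
gripper_force: 25.0
```

```bash
python3 -m crank '[[[0,0,-0.5],0,50],[[0,0,0],0,60],[[0,0,0],0,72],[[0,0,0],0,72],[[0,0,0],0,72]]'; python3 -m crank '[[[0,0,20],0,72],[[0,0,40],0,72],[[0,0,40],0,72],[[0,20,10],0,72],[[0,40,0],-7.5,60]]'; python3 -m crank '[[[0,45,0],-7.5,45],[[0,45,0],-7.5,45],[[0,45,0],-7.5,45],[[0,45,0],-7.5,45],[[0,45,0],-7.5,45]]'; python3 -m crank '[[[0,45,0],0,45],[[0,45,0],0,45],[[0,45,0],0,45],[[0,0,0],0,45],[[0,0,0],0,45]]'; python3 - <<'E'
from fit import *
s=snap('scene','pics/s8.png');t=snap('top','pics/t8.png')
for S in(t,s):
    try:print(fit(S,'red',(.564,-.061),.099,20))
    except Exception as e:print('x')
E
```

```text
t: 19.55
position: [0.563, -0.061, 0.1098]
eef_rot: [0.001, -3.141, -0.0]
contact_force: [0.4, -0.0, -1.0]
grip_width: 0.0721
gripper_force: 0.0
t: 20.05
position: [0.5644, -0.0022, 0.2222]
eef_rot: [0.208, 3.13, -0.001]
contact_force: [0.5, 0.8, -0.3]
grip_width: 0.0665
gripper_force: 0.0
t: 20.55
position: [0.5626, 0.2258, 0.2199]
eef_rot: [1.209, 2.9, -0.0]
contact_force: [1.5, -0.5, 0.2]
grip_width: 0.0448
gripper_force: 0.0
t: 21.05
position: [0.5625, 0.3597, 0.2194]
eef_rot: [-1.198, -2.904, 0.001]
contact_force: [-0.7, -0.5, -0.3]
grip_width: 0.0453
gripper_force: 0.0
(array([ 0.5658, -0.0642]), np.float64(38.4), np.uint64(388))
(array([ 0.5674, -0.0593]), np.float64(20.5), np.uint64(240))
```

```bash
python3 -m crank '[[[6.5,0,-40],0,45],[[0,0,-40],0,45],[[0,0,-40],0,45],[[0,0,-30],0,45],[[0,0,0],0,45]]'; python3 -m crank '[[[0,0,0],0,45]]'; python3 - <<'E'
from fit import *
o=[]
for n in('top','scene'):
    S=snap(n,f'pics/{n}9.png');u,v=proj(S,[.569,.36,.03])[0].astype(int)
    a=cv2.cvtColor(S['pixels'],cv2.COLOR_RGB2BGR)[v-30:v+30,u-25:u+25];o.append(cv2.resize(a,None,fx=8,fy=8,interpolation=cv2.INTER_CUBIC))
cv2.imwrite('pics/c11.png',np.hstack(o))
E
```

```text
t: 21.65
position: [0.5675, 0.3563, 0.0662]
eef_rot: [-1.202, -2.898, 0.008]
contact_force: [-0.6, -0.7, 0.4]
grip_width: 0.045
gripper_force: 0.0
t: 21.75
position: [0.57, 0.3581, 0.0708]
eef_rot: [1.203, 2.902, -0.0]
contact_force: [-0.4, 0.4, 0.8]
grip_width: 0.0451
gripper_force: 0.0
```

View pics/c11.png

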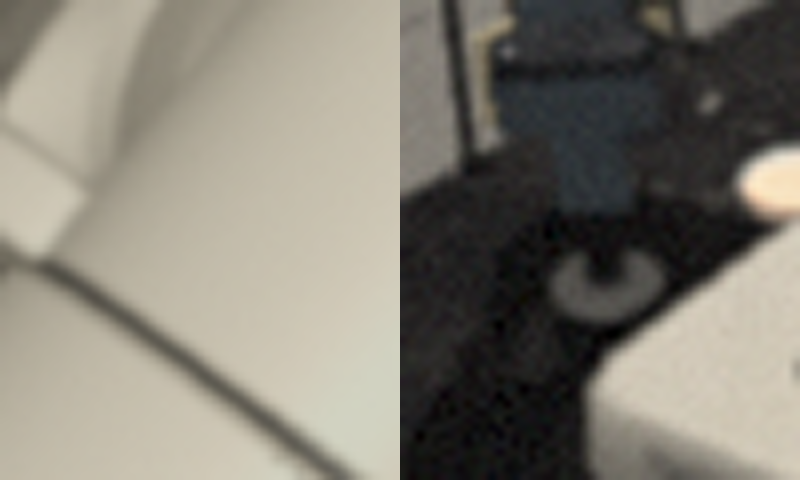

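The finger is centred over the knob in the scene view (about 605 against 605). Now down and grip.

```bash
python3 -m crank '[[[-0.5,1,-30],0,45],[[0,0,-15],0,45],[[0,0,-7.5],0,45],[[0,0,0],0,45],[[0,0,0],0,45]]'; python3 -m crank '[[[0,0,0],0,18],[[0,0,0],0,18],[[0,0,0],0,18],[[0,0,0],0,18],[[0,0,0],0,18]]' 15; python3 -m crank '[[[0,0,0],0,18],[[0,0,0],0,18]]'
```

```text
t: 22.35
position: [0.5695, 0.3601, 0.0183]
eef_rot: [1.201, 2.902, 0.001]
contact_force: [0.8, -0.2, 0.2]
grip_width: 0.0451
gripper_force: 0.0
t: 22.85
position: [0.5692, 0.36, 0.0178]
eef_rot: [1.201, 2.903, 0.001]
contact_force: [-1.2, -1.4, 6.8]
grip_width: 0.0216
gripper_force: 15.0
t: 23.05
position: [0.5692, 0.36, 0.0178]
eef_rot: [1.201, 2.903, 0.001]
contact_force: [-0.4, -1.1, 5.7]
grip_width: 0.0215
gripper_force: 15.0
```

```bash
python3 -m crank '[[[0,0,10],0,18],[[0,0,40],0,18],[[0,0,50],0,18],[[0,0,50],0,18],[[0,0,50],0,18]]' 25; python3 -m crank '[[[0,-35,5],0,18],[[0,-45,0],0,18],[[0,-45,0],0,18],[[0,-45,0],0,18],[[0,-45,0],0,18]]'; python3 -m crank '[[[0,-45,0],0,18],[[0,-45,0],0,18],[[0,-45,0],0,18],[[0,-45,0],0,18],[[0,-20,0],0,18]]'; python3 -m crank '[[[0,0,0],0,18],[[0,0,0],0,18],[[0,0,0],0,18]]'
```

```text
t: 23.55
position: [0.5686, 0.3597, 0.22]
eef_rot: [1.201, 2.903, 0.0]
contact_force: [1.3, 1.2, -1.2]
grip_width: 0.0211
gripper_force: 25.0
t: 24.05
position: [0.5685, 0.1433, 0.223]
eef_rot: [1.201, 2.903, 0.0]
contact_force: [0.4, -0.5, -0.5]
grip_width: 0.021
gripper_force: 25.0
t: 24.55
position: [0.5687, -0.0585, 0.223]
eef_rot: [1.204, 2.901, -0.001]
contact_force: [0.3, -0.0, -1.8]
grip_width: 0.0213
gripper_force: 25.0
t: 24.85
position: [0.5689, -0.0542, 0.2226]
eef_rot: [-1.2, -2.903, -0.0]
contact_force: [0.2, 0.3, -1.3]
grip_width: 0.0212
gripper_force: 25.0
```

Target is (0.564,-0.061), stopping just above the rim, then slowly down.

```bash
python3 -m crank '[[[-4.5,-6.5,-35],0,18],[[0,0,-30],0,18],[[0,0,0],0,18],[[0,0,0],0,18],[[0,0,0],0,18]]'
```

```text
t: 25.35
position: [0.5655, -0.0612, 0.159]
eef_rot: [1.199, 2.901, 0.001]
contact_force: [-0.2, -0.2, -0.8]
grip_width: 0.0209
gripper_force: 25.0
```

```bash
python3 -m crank '[[[-0.5,0,-6],0,18],[[0,0,0],0,18]]'; python3 -m crank '[[[0,0,-3],0,18],[[0,0,0],0,18]]';python3 -m crank '[[[0,0,-3],0,18],[[0,0,0],0,18]]';python3 -m crank '[[[0,0,-2],0,18],[[0,0,0],0,18]]';python3 -m crank '[[[0,0,-1.5],0,18],[[0,0,0],0,18]]'
```

```text
t: 25.55
position: [0.564, -0.0615, 0.1516]
eef_rot: [1.201, 2.903, 0.0]
contact_force: [-0.3, 0.0, -2.4]
grip_width: 0.0213
gripper_force: 25.0
t: 25.75
position: [0.5639, -0.0616, 0.1483]
eef_rot: [-1.201, -2.903, 0.0]
contact_force: [-0.3, -0.1, -1.7]
grip_width: 0.0215
gripper_force: 25.0
t: 25.95
position: [0.5638, -0.0616, 0.1451]
eef_rot: [-1.201, -2.902, 0.0]
contact_force: [-0.5, -0.9, -1.0]
grip_width: 0.0211
gripper_force: 25.0
t: 26.15
position: [0.5639, -0.0616, 0.1432]
eef_rot: [-1.201, -2.903, 0.0]
contact_force: [0.1, 0.1, -1.0]
grip_width: 0.0212
gripper_force: 25.0
t: 26.35
position: [0.5644, -0.0617, 0.1426]
eef_rot: [1.201, 2.902, 0.0]
contact_force: [-2.8, 0.1, 10.4]
grip_width: 0.021
gripper_force: 25.0
```

Contact came at the expected height of 0.1428. Release, withdraw and look.

```bash
python3 -m crank '[[[0,0,0],0,26],[[0,0,0],0,34],[[0,0,0],0,45],[[0,0,0],0,45],[[0,0,0],0,45]]'; python3 -m crank '[[[0,0,20],0,45],[[0,0,30],0,45],[[0,0,30],0,45],[[-5,40,10],0,45],[[-10,45,0],0,45]]'; python3 -m crank '[[[-20,45,0],0,45],[[-20,45,0],0,45],[[-20,45,0],0,45],[[-20,45,0],0,45],[[-20,45,0],0,45]]'; python3 -m crank '[[[-20,45,0],0,45],[[0,0,0],0,45],[[0,0,0],0,45]]'; python3 - <<'E'
from fit import *
o=[]
for n in('top','scene'):
    S=snap(n,f'pics/{n}11.png');u,v=proj(S,[.564,-.061,.09])[0].astype(int)
    a=cv2.cvtColor(S['pixels'],cv2.COLOR_RGB2BGR)[v-35:v+40,u-50:u+50] if n=='top' else cv2.cvtColor(S['pixels'],cv2.COLOR_RGB2BGR)[v-35:v+40,u-50:u+50]
    o.append(cv2.resize(a,None,fx=4 if 0 else 4,fy=4,interpolation=cv2.INTER_CUBIC))
    if n=='scene': print(fit(S,'red',(.564,-.061),.099,20))
cv2.imwrite('pics/c12.png',np.hstack(o))
E
```

```text
t: 26.85
position: [0.564, -0.0616, 0.1418]
eef_rot: [-1.201, -2.903, 0.0]
contact_force: [-0.2, -0.4, 0.6]
grip_width: 0.0449
gripper_force: 0.0
t: 27.35
position: [0.5503, 0.0233, 0.2337]
eef_rot: [1.204, 2.898, 0.002]
contact_force: [0.2, 1.0, 0.1]
grip_width: 0.045
gripper_force: 0.0
t: 27.85
position: [0.4479, 0.25, 0.2321]
eef_rot: [1.201, 2.903, 0.0]
contact_force: [2.2, 0.6, -0.4]
grip_width: 0.045
gripper_force: 0.0
t: 28.15
position: [0.4284, 0.2942, 0.2319]
eef_rot: [1.197, 2.904, -0.0]
contact_force: [-0.0, -0.6, -0.5]
grip_width: 0.0448
gripper_force: 0.0
(array([ 0.564, -0.061]), np.float64(106.8), np.uint64(131))
```

View pics/c12.png

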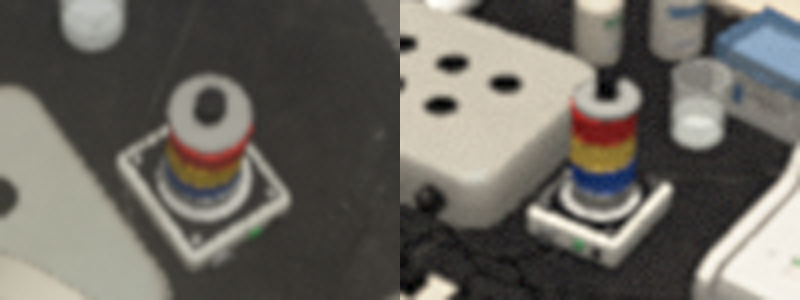

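The stack stands straight and level in both views: blue, yellow, red, then the lid, with even bands and no gaps.

```bash
python3 -c "
from plant import job
print(job.hand_in())"
```

```text
the job is handed in; nothing more can be done
None
```

The sieve stack (blue, yellow, red, lid) is built on the receiver pan and handed in at about 28 s; each part met contact at its expected seated height, and the last pictures show it straight and level. The beaker, petri dish and vial were not touched.

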